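# Roll the sharpener up the gutter into its bay and shut the door

## Task

Put the round steel sharpener away in the caddy without picking it up: with the fingertips, push the caddy's half-open red door fully open by its knob, then nudge the sharpener up the sloped blue gutter and over the crest until it rests against the orange stop, and then push the red door fully shut behind it so that it cannot roll back. Nothing is lifted or taken out of the gutter, and the other things on the desk are left where they are.

Things in the scene. Friction and masses are not known exactly. Their poses are not given: they have to be found in the camera images.
- caddy: fixed white desk caddy, all sizes in mm, 244 along y. Origin on the desk; z up; +y points uphill along the gutter, +x the way the door opens. In its frame: gutter y -126 to 60; bay behind the crest y 60 to 112, x -27 to 27, its side walls up to z = 65; open compartments at x 33 to 118, 35 high for y -100 to 52 and 50 high for y 64 to 118
- crest (a point): middle of the gutter's upper edge: caddy (0, 60, 44). Behind it the bay floor drops 4 (to z = 40) and falls gently (3 degrees) towards the orange stop
- gutter: the blue gutter, fixed to the caddy, 54 wide inside, climbing at 7 degrees. Origin on its floor at the low end, caddy (0, -120, 22); x as the caddy's, y up along the slope to the crest at 181, z square to its floor. Its side walls (4 thick) rise 14 above the floor; a lip across the low end (y -6 to 0, 8 high) keeps the sharpener in
- sharpener: round steel pencil sharpener, a loose drum of 44 diameter, 50 long, about 90 g (varies). Origin at its centre; x is its axis and lies across the gutter; y and z turn as it rolls. Starts against the lip, centre at caddy (0, -106, 46). Let go before the crest it rolls back down; once its centre is past the crest it drops into the bay and rolls to the stop
- door (a joint): sliding red door: 0 shut, grows as it slides along caddy +x to 0.062 m (fully open, hard stop); starts part open and stays where left; friction 1 to 2 N. Its panel, 56 wide (x), 4 thick, caddy z = 46 to 72, crosses the gutter at caddy y = 58, centred on x = 0 when shut
- door_knob (a point): middle of the door's red knob, an upright round pin of 12 diameter and 26 height (caddy z = 72 to 98) on top of the panel; at caddy x = 24 + door opening, y = 58; free on both its x sides to be pushed either way
- seat (a point): where the sharpener's centre lies when it rests in the bay against the orange stop: caddy (0, 90, 60.5). The stop is an upright plate, face at caddy y = 112, top at z = 85
- pencil_cup: woven-look pencil cup, 82 across, 100 high, with three pencils in it (to 172); origin at the centre of its underside; to be left alone
- band_dispenser: clear and green push dispenser for rubber bands, 74 x 64 x 74 high; origin at the centre of its underside; to be left alone
- compass: blue drawing compass lying flat, about 135 long, 16 high; origin at the centre of its underside; to be left alone
- glue_stick: standing glue stick, 26 across, 75 high; origin at the centre of its underside; to be left alone
- eraser: white and blue eraser, 24 x 45 x 13 high; origin at the centre of its underside; to be left alone
- stapler: orange and black stapler, 130 x 36 x 46 high; origin at the centre of its underside; to be left alone
- notepad: yellow block of notes, 76 x 76 x 22 high; origin at the centre of its underside; to be left alone
There are look-alikes about, which are no part of the job. What is meant by the sharpener is not green, and is the smaller of those in its own colour.

How it is judged:
By the outcome, as a careful person would: the job done as asked, in the order asked, and still so for the second after the job is handed in, with the robot touching nothing.
It also fails if it takes over 51 s, if anything falls off the work surface, if the arm or the gripper's body presses on something with over 40 N, if the wrist force passes 120 N, or if a joint passes its speed limit or range.

## Robot

A 6-joint arm with a two-finger parallel gripper is mounted at the origin on the work surface. World frame = base frame: x ahead of the robot, y to its left, z up, the work surface at z = 0. Lengths are in m, angles in rad, forces in N, time in s.
With the tool pointing down it reaches from about 0.275 to 0.875 m from the base axis. Payload 12.5 kg.
Tool frame: the origin (TCP) lies on the centre line of the jaws, within the pads' length; the fingertips stand r.finger_overhang ahead of it and the grasp point (between the pads) lies 3 mm ahead of it (r.finger_overhang is the distance from the TCP to the fingertips, in m); z points along the fingers, y is the direction in which the jaws open and shut (so a half turn about z gives the same grasp; the last joint's range is limited). The gripper opens to 85 mm and grips with 20 to 120 N. Pads are 22 mm wide; open, the fingers measure 114 mm over their backs; the gripper's body (76 mm by 85 mm) begins 54 mm behind the grasp point. The pads swing forward as they close: fully open they stand 13 mm farther back than shut.
Start: joints at [-1.214, 0.351, 1.652, -0, 1.139, -0.085], TCP at [0.235, -0.497, 0.215] pointing down, gripper open.
Joint ranges: [-2.75, 2.75], [-0.79, 2.1], [0.01, 2.65], [-1.57, 4.71], [0.07, 3.14], [-2.87, 2.87]. Speed limits (rad/s): [2.22, 2.22, 2.79, 3.14, 3.14, 3.14].

## Interface

Orientations are given as a unit quaternion [x, y, z, w].
In Python, from cell import r, optics gives the robot as it stands. The module is installed in compiled form; this text tells all that it offers. Calls block until the motion is done:
- r.move_to(position, orientation): joint-space move of the TCP to a pose.
- r.move_linear(position, rot=None, vel=0.15): straight line of the TCP; rot=None keeps the orientation; vel is the mean speed in m/s.
- r.set_joints(angles): joint-space move.
- r.set_gripper(opening, squeeze=None): opening from 0.0 (shut) to 1.0 (fully open); squeeze is the grip in N (None keeps the last); returns when the fingers have stopped.
- r.sleep(seconds).
- r.inverse_kinematics(position, orientation): joint angles nearest the present ones, or None.
- optics.get_image(name): name is "scene" or "top" or "wrist"; returns a dict with "pixels" (400x640x3 uint8, red, green, blue), "depth" (400x640 float32, m along the optical axis (not along the pixel's ray), 0 where there is no reading), "fx", "fy", "cx", "cy" (pixels), "camera_from_world" (4x4, takes a point from world to camera coordinates); the wrist camera has in their place "mount" (4x4, takes a point from camera to tool coordinates, whose origin is the TCP and whose axes are the flange's). Camera axes: x right, y down, z forward; pixel columns grow to the right and rows downward; lengths in m; the calibration is good to about 2 mm. A picture is of the moment at which its call begins: read the wrist's pose just before it.
A pose or a line that the arm cannot do raises r.PlanningError and nothing moves.
- r.hand_in(): hands the job in, once; it reports no verdict.
Readings, each from a call of its own:
- r.current_t(): time.
- r.current_q(): joint angles.
- r.current_qvel(): joint speeds.
- r.current_effort(): joint torques, N m.
- r.current_tool_pos(): TCP position.
- r.current_ee_rot(): TCP orientation.
- r.current_contact_force(): force on the tool from outside, world axes, zero at the start.
- r.current_torque(): the same for the moment, N m.
- r.current_opening(): opening from 0.0 (shut) to 1.0 (fully open).
Only numpy, scipy, OpenCV 4.12 (cv2) and the standard library are available. Lean on these libraries where they do the work, as an engineer would, in place of code of your own. Each camera call takes 0.05 s, during which the arm holds its last target. There are 200 camera calls.

## Working session

There is one attempt and no reset: what is moved stays moved. The work goes in short steps, each a Python script; the robot and the scene stay as the last script left them, time stands still between calls to the robot, and variables do not carry over. Pictures are saved under pics/ and viewed, about 8 in all and at most 12, crops included, and the job is handed in when it is done.

```bash
mkdir -p pics; cat > h.py <<'E'
import numpy as np, cv2
from cell import r, optics
def snap(name,f=None):
    im=optics.get_image(name)
    if f: cv2.imwrite('pics/'+f,im['pixels'][:,:,::-1])
    return im
def world(im,u,v):
    d=im['depth'][v,u]; p=np.stack([(u-im['cx'])/im['fx']*d,(v-im['cy'])/im['fy']*d,d,np.ones_like(d)],-1)
    return (p@np.linalg.inv(im['camera_from_world']).T)[...,:3]
E
python3 - <<'E'
from h import *
a=snap('top','top.png');b=snap('scene','scene.png')
import pickle;pickle.dump((a,b),open('im.pkl','wb'))
print(r.current_t(),r.finger_overhang,r.current_ee_rot(),a['camera_from_world'],a['fx'],b['camera_from_world'])
E
```

```text
0.1 0.022 [ 9.75699877e-01  2.19110612e-01 -7.17863874e-05 -5.33237922e-04] [[ 0.00281031 -0.99999191 -0.00287623 -0.00480468]
 [-0.97682696 -0.00212963 -0.21402001  0.56139568]
 [ 0.21401215  0.00341104 -0.97682504  1.65658859]
 [ 0.          0.          0.          1.        ]] 517.3318044733101 [[-0.56514263  0.8249501   0.00843455  0.3473219 ]
 [ 0.70790691  0.49016014 -0.50853795 -0.36603859]
 [-0.42365271 -0.2814256  -0.86099826  1.32032037]
 [ 0.          0.          0.          1.        ]]
```

View pics/top.png

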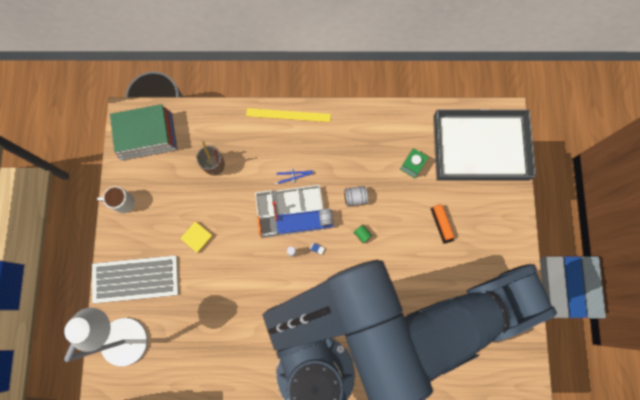

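View pics/scene.png

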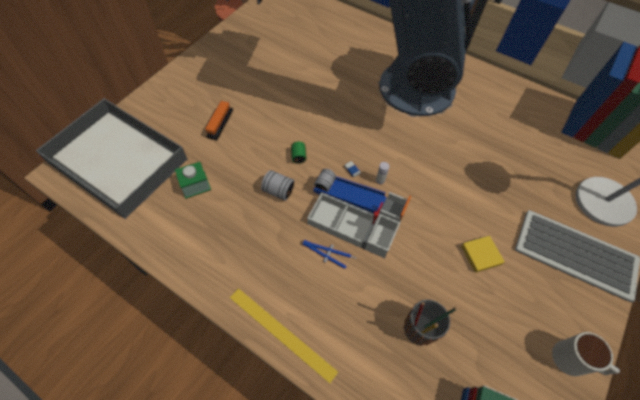

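The top view shows three drums that could be taken for the sharpener: a grey one in the gutter (326,217), a bigger grey one outside (357,196) and a green one (363,234). By the description it is the one at (326,217). The caddy's uphill direction points left, which is world +y. I'll check that in a close crop and measure.

```bash
python3 - <<'E'
from h import *
import pickle
a,b=pickle.load(open('im.pkl','rb'))
c=a['pixels'][165:260,240:400];d=b['pixels'][130:260,250:430]
cv2.imwrite('pics/crop.png',cv2.resize(np.vstack([cv2.resize(c,(800,475),interpolation=2)])[:,:,::-1],None,fx=1,fy=1))
for n,im,(x0,x1,y0,y1) in (('top',a,(245,345,175,245)),('scene',b,(290,420,150,265))):
  hsv=cv2.cvtColor(im['pixels'],cv2.COLOR_RGB2HSV);H,S,V=[hsv[...,i].astype(int) for i in range(3)]
  roi=np.zeros(H.shape,bool);roi[y0:y1,x0:x1]=1
  for m,k in (('blue',(H>105)&(H<130)&(S>150)),('red',((H<5)|(H>174))&(S>150)&(V>90)),('orange',(H>=5)&(H<14)&(S>185)&(V>150))):
    k=(k&roi).astype(np.uint8);_,l,st,ce=cv2.connectedComponentsWithStats(k)
    for i in range(1,len(st)):
      if st[i][4]<6: continue
      v,u=np.where(l==i);P=world(im,u,v);P=P[im['depth'][v,u]>0]
      print(n,m,st[i],ce[i].round(1),np.median(P,0).round(4),P.min(0).round(3),P.max(0).round(3))
      if m=='blue' and st[i][4]>100:
        Q=P[(P[:,2]>.02)]; print(' rect',cv2.minAreaRect(Q[:,:2].astype(np.float32)))
E
```

```text
top blue [278 213  42  19 561] [299. 222.] [0.4856 0.0553 0.0353] [ 0.454 -0.011  0.02 ] [0.519 0.125 0.052]
 rect ((0.48542967438697815, 0.05839955061674118), (0.0542072057723999, 0.1339440941810608), 9.095754623413086)
scene blue [350 168   6   5  23] [352.5 169.8] [0.4085 0.0037 0.0138] [ 0.399 -0.003  0.01 ] [0.416 0.01  0.016]
scene blue [327 179  58  33 958] [356.3 194.5] [0.4856 0.0615 0.0371] [ 0.45  -0.014  0.024] [0.527 0.128 0.059]
 rect ((0.4881240129470825, 0.059576407074928284), (0.062268394976854324, 0.14331987500190735), 7.391585350036621)
scene blue [315 188   7   5  24] [318.  189.7] [ 0.5303 -0.0324  0.0358] [ 0.525 -0.042  0.025] [ 0.533 -0.024  0.041]
scene blue [304 242  22  14  63] [312.7 246.8] [0.6679 0.0422 0.0111] [0.656 0.019 0.005] [0.672 0.081 0.02 ]
scene blue [336 252   6   2   6] [338.5 252.3] [0.6407 0.1044 0.0102] [0.64  0.099 0.007] [0.644 0.111 0.012]
scene blue [343 254   6   2   6] [345.5 254.5] [0.6365 0.1225 0.0098] [0.634 0.117 0.007] [0.639 0.128 0.012]
scene blue [331 259  10   6  10] [335.5 261.6] [0.6667 0.1118 0.0096] [0.666 0.099 0.008] [0.668 0.125 0.012]
scene red [374 209   6   8  19] [376.4 212.8] [0.5386 0.1395 0.0975] [0.511 0.135 0.069] [0.544 0.144 0.1  ]
```

View pics/crop.png

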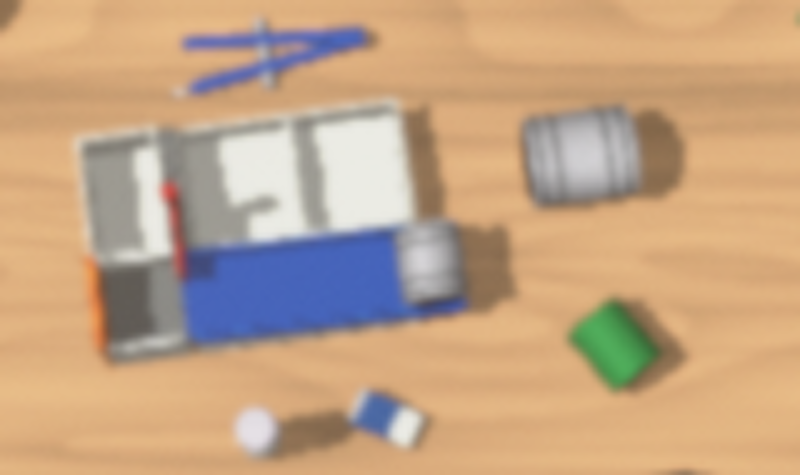

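The crop confirms it: the sharpener is the small grey drum in the gutter at crop (430,262). The larger grey drum at (582,155) and the green one at (613,345) are decoys. The half-open door's knob is at crop (170,190). Next I'll take a wrist view for precision.

```bash
cat >> h.py <<'E'
def quat(a): return [float(np.cos(a/2)),float(np.sin(a/2)),0.,0.]
from scipy.spatial.transform import Rotation as R
def wsnap(f=None):
    p=r.current_tool_pos();q=r.current_ee_rot();im=snap('wrist',f)
    T=np.eye(4);T[:3,:3]=R.from_quat(q).as_matrix();T[:3,3]=p
    im['camera_from_world']=np.linalg.inv(T@im['mount']);return im
E
python3 - <<'E'
from h import *
import pickle
r.move_to([.46,.07,.36],quat(np.radians(98)))
print(r.current_q(),r.current_t())
w=wsnap('w1.png');pickle.dump(w,open('w.pkl','wb'));print(w['mount'],w['fx'])
r.set_gripper(0.)
print(r.current_t(),r.current_opening())
E
```

```text
[ 4.97537463e-02  7.37562690e-02  1.64316140e+00 -1.11612982e-04
  1.42510167e+00 -8.86927721e-02] 2.3417
[[ 8.90945566e-04 -9.48106544e-01 -3.17951548e-01  8.23219229e-02]
 [ 9.99999603e-01  8.53480002e-04  2.57131118e-04 -6.11834985e-04]
 [ 2.75775920e-05 -3.17951650e-01  9.48106928e-01 -1.58980928e-01]
 [ 0.00000000e+00  0.00000000e+00  0.00000000e+00  1.00000000e+00]] 318.29413170222796
3.1583 0.0001966034827345809
```

View pics/w1.png

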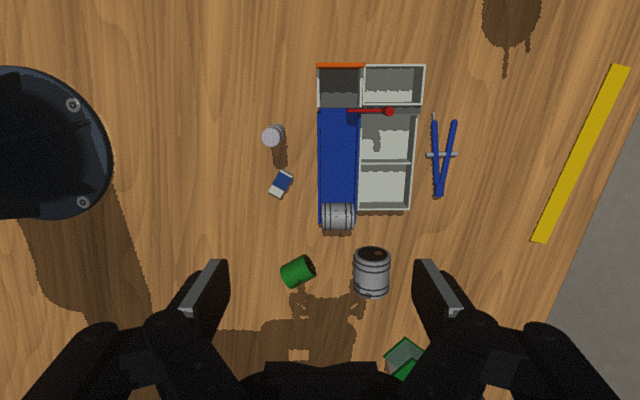

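The wrist view shows the caddy nearly upright: stop (340,65), knob (389,111), sharpener (338,215), gutter (340,155). I'll fit the caddy frame from these.

```bash
python3 - <<'E'
from h import *
import pickle
im=pickle.load(open('w.pkl','rb'))
hsv=cv2.cvtColor(im['pixels'],cv2.COLOR_RGB2HSV);H,S,V=[hsv[...,i].astype(int) for i in range(3)]
roi=np.zeros(H.shape,bool);roi[55:235,305:420]=1
M={'blue':(H>105)&(H<130)&(S>150),'red':((H<5)|(H>174))&(S>150)&(V>90),'orange':(H>=5)&(H<14)&(S>185)&(V>150)}
inv=np.linalg.inv(im['camera_from_world'])
def ray(u,v,z):
    d=inv[:3,:3]@[(u-im['cx'])/im['fx'],(v-im['cy'])/im['fy'],1];o=inv[:3,3];return o+d*(z-o[2])/d[2]
pts={}
for m,k in M.items():
  v,u=np.where(k&roi);P=world(im,u,v);P=P[im['depth'][v,u]>0];pts[m]=P
  print(m,len(P),np.median(P,0).round(4),P.min(0).round(3),P.max(0).round(3))
o=pts['orange'];o=o[o[:,2]>.075];c,s,ang=cv2.minAreaRect(o[:,:2].astype(np.float32));print('orange',len(o),c,s,ang)
b=pts['blue'];print('blue',cv2.minAreaRect(b[:,:2].astype(np.float32)))
# caddy upper points, all non wood above .03, within box
v,u=np.mgrid[55:235,305:420];v=v.ravel();u=u.ravel();P=world(im,u,v);P=P[(im['depth'][v,u]>0)]
c,_,_=cv2.minAreaRect(b[:,:2].astype(np.float32))
k=P[(P[:,2]>.028)&(P[:,2]<.056)&(P[:,1]<.25)]; print('caddy',cv2.minAreaRect(k[:,:2].astype(np.float32)))
R_=pts['red'];kn=R_[R_[:,2]>.09];print('knob',len(kn),kn.mean(0), kn.min(0),kn.max(0))
pn=R_[(R_[:,2]>.066)&(R_[:,2]<.08)];print('panel',cv2.minAreaRect(pn[:,:2].astype(np.float32)),len(pn), 'dir',np.degrees(np.arctan(np.polyfit(pn[:,0],pn[:,1],1)[0])))
g=P[(P[:,2]>.055)&(P[:,2]<.075)];d=g[(g[:,1]<.02)];print('drum',len(d),cv2.minAreaRect(d[:,:2].astype(np.float32)),d[:,2].max())
E
```

```text
blue 3777 [0.4863 0.062  0.0373] [ 0.449 -0.056  0.024] [0.53  0.133 0.058]
red 168 [0.5254 0.1362 0.0731] [0.488 0.131 0.07 ] [0.544 0.144 0.101]
orange 217 [0.467  0.186  0.0853] [0.439 0.18  0.083] [0.498 0.193 0.087]
orange 217 (0.46879515051841736, 0.18623985350131989) (0.05935573950409889, 0.004931631498038769) 7.940656661987305
blue ((0.4905093014240265, 0.03976517170667648), (0.06042863428592682, 0.18545439839363098), 7.79818058013916)
caddy ((0.5290946960449219, 0.07485539466142654), (0.14926587045192719, 0.242852121591568), 8.45732307434082)
knob 66 [0.53843749 0.13893548 0.09820993] [0.53323858 0.1337602  0.09595306] [0.54409548 0.14415209 0.10117152]
panel ((0.5107120275497437, 0.13493269681930542), (0.044898081570863724, 0.0027803205884993076), 8.00149154663086) 102 dir 7.93491764948872
drum 776 ((0.5013490915298462, -0.03138955682516098), (0.05000734329223633, 0.03893597424030304), 7.761322498321533) 0.06979683316651886
```

Everything agrees: yaw is 7.9°, the origin is about (0.4857, 0.0730), and the knob fits at caddy (61,58), so the door is open about 37 mm. Opening the door now.

```bash
cat >> h.py <<'E'
YAW=np.radians(7.9);EX=np.array([np.cos(YAW),np.sin(YAW),0]);EY=np.array([-np.sin(YAW),np.cos(YAW),0]);O=np.array([.4857,.0730,0])
Q=quat(YAW+np.pi/2)
def C(x,y,z): # caddy mm of fingertip -> TCP world
    return (O+EX*x/1e3+EY*y/1e3+[0,0,z/1e3+r.finger_overhang]).tolist()
def inC():
    p=np.array(r.current_tool_pos())-O; return np.array([p@EX,p@EY,p[2]-r.finger_overhang])*1e3
def F():
    f=np.array(r.current_contact_force());return np.array([f@EX,f@EY,f[2]])
E
python3 - <<'E'
from h import *
r.move_to(C(22,58,125),Q); r.move_linear(C(22,58,79),vel=.1); print(r.current_t(),inC().round(1),F().round(2))
for x in list(range(28,61,4))+list(range(61,76)):
    r.move_linear(C(x,58,79),vel=.06); f=F(); print(x,inC().round(1)[0],f.round(1))
    if abs(f[0])>6: break
print(r.current_t())
w=wsnap('w2.png');s=snap('scene','s2.png')
cv2.imwrite('pics/s2c.png',np.hstack([cv2.resize(s['pixels'][130:280,280:430],(400,400))[:,:,::-1],cv2.resize(w['pixels'],(400,250))[:,:,::-1].repeat(1,0) if 0 else cv2.resize(w['pixels'],(400,400))[:,:,::-1]]))
E
```

```text
4.6667 [22.5 57.9 79.7] [-0.18 -0.19  0.19]
28 28.7 [-0.3  0.1 -0.2]
32 32.2 [-0.6  0.1 -0.5]
36 36.2 [ 0.5  0.5 -0.7]
40 40.2 [-0.4 -0.1 -0.5]
44 44.2 [-0.  -0.3 -0. ]
48 48.2 [0.6 0.4 0.4]
52 52.2 [-0.1 -0.3 -0.8]
56 56.2 [0.2 0.  0.3]
60 60.2 [-0.4 -0.5 -0.5]
61 61.0 [-0.1  0.4 -0.4]
62 62.0 [ 0.4 -0.9  0.5]
63 63.0 [ 0.2 -0.1 -0.5]
64 64.0 [ 0.5 -0.   0.2]
65 65.1 [ 0.   1.2 -0.4]
66 66.1 [0.9 0.3 0.2]
67 67.0 [-0.7  0.6  0.1]
68 68.0 [ 0.4  0.9 -0.8]
69 69.1 [-0.3 -1.3  0.3]
70 70.0 [ 0.5 -1.  -0.1]
71 71.0 [-0.7  0.5  0.1]
72 72.1 [-0.6 -0.2 -0. ]
73 73.1 [ 0.2 -0.7  0.3]
74 74.0 [-0.6 -0.9  0. ]
75 75.0 [-1.2  0.1 -0. ]
10.6667
```

View pics/s2c.png

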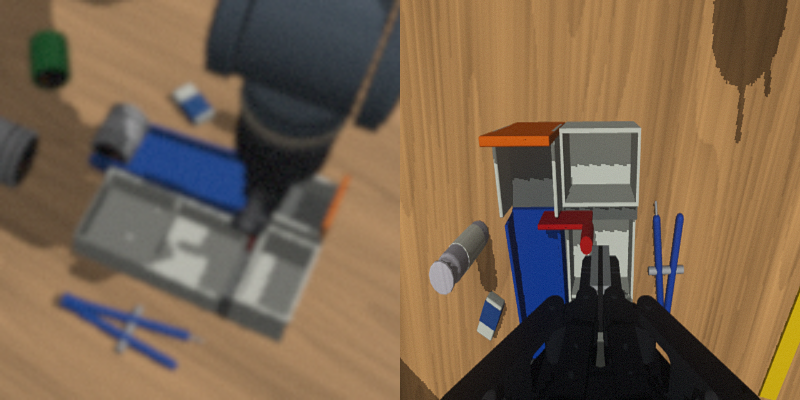

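The right panel (wrist view) shows the knob at (587,240) with the closed fingers beside it at (600,260). The force reading never rose, so I'll measure the knob and fingertip positions.

```bash
python3 - <<'E'
from h import *
im=wsnap();px=im['pixels']
hsv=cv2.cvtColor(px,cv2.COLOR_RGB2HSV);H,S,V=[hsv[...,i].astype(int) for i in range(3)]
k=((H<4)|(H>174))&(S>150)&(V>60)&(im['depth']>0)
v,u=np.where(k);P=world(im,u,v)-O;P=np.stack([P@EX,P@EY,P[:,2]],-1)*1e3
P=P[(P[:,1]<75)&(P[:,1]>40)];n=P[P[:,2]>78];p=P[(P[:,2]<77)&(P[:,2]>66)]
print(len(n),n.min(0),n.max(0),np.median(n,0));print(p.min(0),p.max(0))
v,u=np.where((V<75)&(im['depth']>0)&(S<120));P=world(im,u,v)-O;P=np.stack([P@EX,P@EY,P[:,2]],-1)*1e3
f=P[(P[:,2]>76)&(P[:,2]<115)&(abs(P[:,0]-75)<35)&(abs(P[:,1]-58)<40)]
for a in range(76,115,6):
  g=f[(f[:,2]>=a)&(f[:,2]<a+6)]
  if len(g):print(a,len(g),g.min(0).round(),g.max(0).round())
print(inC(),r.current_opening())
E
```

```text
524 [56.13722968 52.02182267 78.0256689 ] [ 67.96758253  69.64389253 121.24789481] [61.89554157 61.31789523 97.58903674]
[10.37070884 55.50036163 66.0152717 ] [66.04692277 64.04559802 76.8563546 ]
76 3 [67. 59. 78.] [67. 59. 81.]
82 5 [68. 58. 82.] [68. 59. 87.]
88 1 [68. 58. 88.] [68. 58. 88.]
94 2 [67. 59. 96.] [67. 59. 97.]
[74.96250133 57.98244778 78.96937491] 0.0008847196553141886
```

```bash
python3 - <<'E'
from h import *
im=wsnap();px=im['pixels']
cv2.imwrite('pics/w3.png',cv2.resize(px[180:330,210:410],(800,600),interpolation=0)[:,:,::-1])
v,u=np.mgrid[190:330:10,260:380:8];P=world(im,u.ravel(),v.ravel())-O;P=np.stack([P@EX,P@EY,P[:,2]],-1)*1e3
P=P.reshape(14,-1,3)
for i in range(14): print(190+10*i,[tuple(int(t) for t in q) for q in P[i]])
E
```

```text
190 [(32, 75, 50), (35, 69, 31), (39, 66, 20), (45, 66, 21), (52, 66, 21), (58, 66, 21), (64, 66, 21), (71, 66, 21), (77, 66, 21), (83, 66, 22), (89, 66, 21), (95, 67, 23), (102, 66, 22), (108, 67, 22), (114, 68, 25)]
200 [(32, 67, 48), (37, 66, 45), (42, 66, 46), (48, 66, 45), (54, 66, 45), (59, 66, 45), (65, 66, 45), (71, 66, 44), (76, 67, 47), (82, 66, 45), (88, 66, 46), (94, 66, 46), (99, 66, 45), (105, 67, 46), (110, 67, 47)]
210 [(30, 58, 44), (36, 59, 45), (42, 58, 45), (48, 58, 44), (54, 59, 46), (59, 60, 48), (65, 58, 45), (71, 59, 46), (77, 59, 45), (82, 59, 45), (88, 58, 45), (94, 59, 46), (100, 59, 46), (105, 58, 44), (111, 59, 45)]
220 [(34, 59, 65), (39, 59, 65), (45, 59, 65), (50, 59, 65), (55, 60, 66), (61, 63, 75), (63, 33, 3), (70, 33, 2), (77, 34, 4), (84, 33, 3), (91, 34, 4), (98, 33, 3), (105, 33, 2), (112, 34, 3), (114, 46, 32)]
230 [(30, 43, 46), (33, 38, 34), (35, 24, 2), (42, 24, 3), (57, 61, 86), (62, 63, 90), (66, 60, 83), (70, 23, 2), (77, 24, 2), (84, 24, 2), (91, 24, 3), (98, 24, 3), (105, 24, 3), (113, 23, 2), (114, 38, 34)]
240 [(30, 36, 48), (33, 29, 
[... 1289 characters left out ...]
15, 35)]
300 [(53, 70, 165), (30, -26, 33), (57, 66, 159), (61, 70, 164), (64, 71, 165), (67, 70, 165), (70, 70, 165), (72, 65, 159), (75, 63, 155), (78, 70, 164), (81, 70, 165), (84, 70, 165), (86, 70, 165), (90, 65, 158), (117, -24, 36)]
310 [(54, 70, 170), (55, 66, 164), (58, 65, 164), (62, 70, 171), (64, 71, 171), (67, 69, 169), (70, 70, 171), (72, 64, 162), (75, 58, 155), (78, 70, 170), (81, 70, 170), (83, 70, 170), (74, 140, 259), (89, 70, 170), (92, 65, 164)]
320 [(53, 66, 170), (56, 64, 168), (60, 70, 174), (62, 69, 174), (65, 70, 175), (67, 70, 175), (70, 70, 175), (72, 59, 162), (75, 53, 154), (78, 69, 174), (80, 70, 175), (83, 70, 175), (85, 70, 176), (88, 70, 175), (92, 65, 169)]
```

View pics/w3.png

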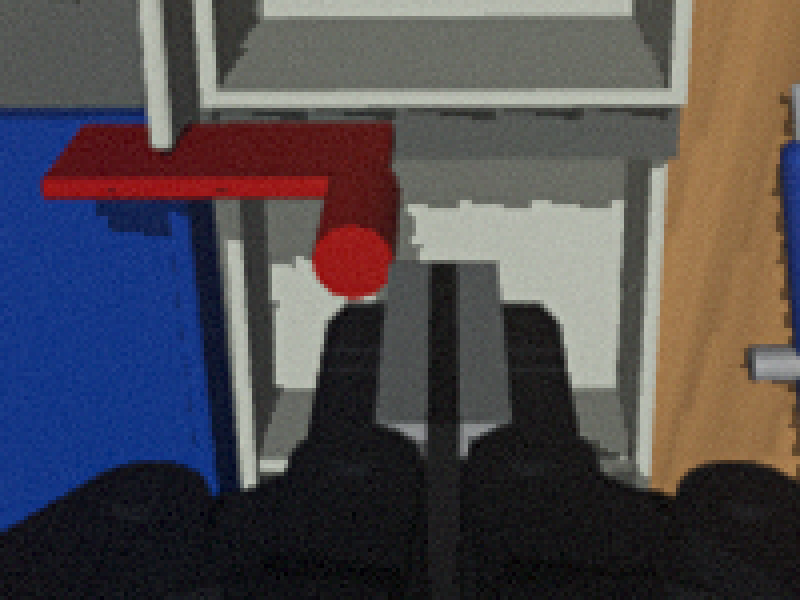

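The pads' lower end measures at z≈125, while the nominal fingertip height is 79. That explains why the fingers passed above the knob without touching it. I'll check the real overhang in the scene and top views, and against the earlier wrist picture.

```bash
python3 - <<'E'
from h import *
import pickle
print(r.finger_overhang,r.current_tool_pos(),r.current_t())
def cad(P): P=P-O; return np.stack([P@EX,P@EY,P[...,2]],-1)*1e3
for n in ('scene','top'):
  im=snap(n);v,u=np.mgrid[0:400,0:640];v=v.ravel();u=u.ravel();P=cad(world(im,u,v));px=im['pixels'][v,u]
  k=(abs(P[:,0]-75)<24)&(abs(P[:,1]-58)<22)&(P[:,2]>60)&(im['depth'][v,u]>0)&(P[:,2]<200)
  i=np.argsort(P[k][:,2])[:200:8]; print(n,k.sum());print([tuple(int(t) for t in q)+tuple(int(t) for t in c) for q,c in zip(P[k][i],px[k][i])])
w=pickle.load(open('w.pkl','rb'))
v,u=np.mgrid[255:345,130:480:1];v=v.ravel();u=u.ravel();P=world(w,u,v)
k=(P[:,2]>.25)&(P[:,2]<.5); P=P[k]-[.46,.07,.36]; a=np.radians(98)
T=np.stack([P@[np.cos(a),np.sin(a),0],P@[np.sin(a),-np.cos(a),0],-P[:,2]],-1)*1e3
i=np.argsort(-T[:,2])[:200:10];print(T[i].round())
E
```

```text
0.022 [0.55200787 0.14074378 0.10100577] 10.8667
scene 63
[(65, 57, 61, 74, 50, 47), (67, 58, 80, 54, 38, 36), (80, 72, 162, 53, 54, 51), (85, 63, 169, 37, 36, 36), (94, 66, 172, 48, 47, 48), (90, 68, 181, 31, 30, 28), (90, 76, 187, 72, 73, 72), (90, 73, 193, 34, 32, 34)]
top 0
[]
[[ -6. -43. -29.]
 [  5.  42. -29.]
 [  0. -43. -30.]
 [ -7.  42. -30.]
 [ -7.  42. -30.]
 [ -4. -43. -31.]
 [ -9.  42. -31.]
 [ -2. -43. -31.]
 [  2. -43. -31.]
 [  1. -43. -31.]
 [ -0.  42. -31.]
 [  8. -43. -32.]
 [  3. -43. -32.]
 [  4.  42. -32.]
 [  2.  43. -32.]
 [  3. -43. -32.]
 [ 10.  45. -32.]
 [ -3. -43. -33.]
 [ 11.  48. -33.]
 [ 11.  47. -33.]]
```

The wrist views give the same answer with the gripper open: the tips sit about 45 mm behind where `finger_overhang` puts them (tool z≈-24 when shut). The stated value doesn't match the observation, so I'll use the measured overhang of about -23 mm. I'll go down carefully, watching the force, and check with the knob.

```bash
sed -i 's/r\.finger_overhang/OH/g' h.py; echo 'OH=-0.023' >> h.py
python3 - <<'E'
from h import *
r.move_linear(C(33,58,124),vel=.15)
f0=F()
for z in (110,100,95,90,86,82,80):
    r.move_linear(C(33,58,z),vel=.08); f=F()
    if abs(f-f0).max()>4: print('contact',z,f); break
print(inC(),F())
x0=33
for x in list(range(39,64,4))+list(range(64,76)):
    r.move_linear(C(x,58,80),vel=.08); f=F(); print(x,inC().round(1)[0],f.round(1))
    if abs(f[0])>6: break
print(r.current_t())
im=wsnap('w4.png')
hsv=cv2.cvtColor(im['pixels'],cv2.COLOR_RGB2HSV);H,S,V=[hsv[...,i].astype(int) for i in range(3)]
v,u=np.where(((H<4)|(H>174))&(S>150)&(V>60)&(im['depth']>0));P=world(im,u,v)-O;P=np.stack([P@EX,P@EY,P[:,2]],-1)*1e3
n=P[(P[:,2]>92)&(P[:,2]<102)];print('knob',len(n),n.min(0),n.max(0))
E
```

```text
[32.94343638 58.01327932 79.90891874] [-1.26933537 -0.63396053  0.28658073]
39 39.5 [-0.6  0.3 -0.1]
43 43.2 [-0.3  0.9 -0.5]
47 47.2 [-0.4  0.5 -0.8]
51 51.3 [0.  0.3 0.4]
55 55.3 [ 0.6  0.2 -0.3]
59 59.3 [ 0.1 -0.3  0.5]
63 63.3 [-0.2  0.5 -0.1]
64 64.0 [-0.6 -0.1 -0.7]
65 65.0 [-0.6  0.1 -0.4]
66 66.0 [-1.4 -0.5  0. ]
67 66.2 [-6.1  0.2  2.4]
16.0
knob 518 [79.38285585 52.93577458 92.00857487] [ 90.50832979  65.58574521 100.84655945]
```

View pics/w4.png

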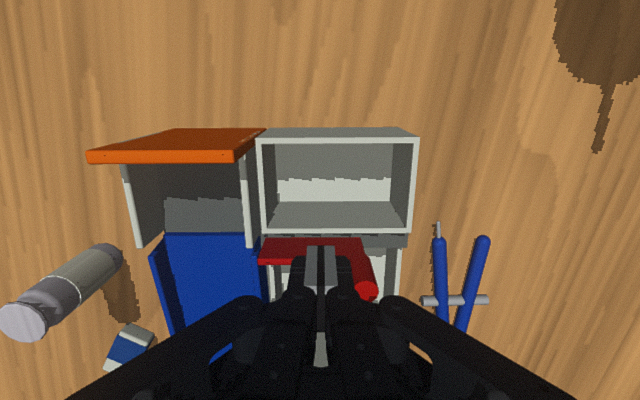

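The door is fully open (knob ≈86, hard stop felt at -6 N), and the real tip height is confirmed by the contact. Now the push up the gutter.

```bash
python3 - <<'E'
from h import *
r.move_linear(C(62,58,80),vel=.1);r.move_linear(C(62,58,122),vel=.2);r.move_to(C(1,-149,110),Q)
r.move_linear(C(1,-149,38),vel=.12); print(inC().round(1),F().round(1),r.current_t())
z=lambda y:38+(y+139)*.1228
for y in (-139,-95,-50,-5,25,36):
    r.move_linear(C(1,y,z(y)),vel=.06); print(y,inC().round(1),F().round(1),r.current_t())
    if abs(F()).max()>12: break
im=wsnap('w5.png');print(r.current_t())
E
```

```text
[   1.5 -148.8   38.5] [ 0.6  0.1 -0.7] 18.275
-139 [   1.2 -138.6   38.4] [-0.1  0.5  0.8] 18.5917
-95 [  1.  -95.1  43.4] [1.3 0.7 0.3] 19.4833
-50 [  1.  -50.1  48.9] [-0.2  0.6 -0.6] 20.3917
-5 [ 1.  -5.1 54.4] [-0.2 -0.4 -0.5] 21.3
25 [ 1.  25.2 58.1] [-0.6 -0.4 -0.1] 21.95
36 [ 1.  36.3 59.5] [-0.4  0.4 -0.4] 22.2833
22.3333
```

View pics/w5.png

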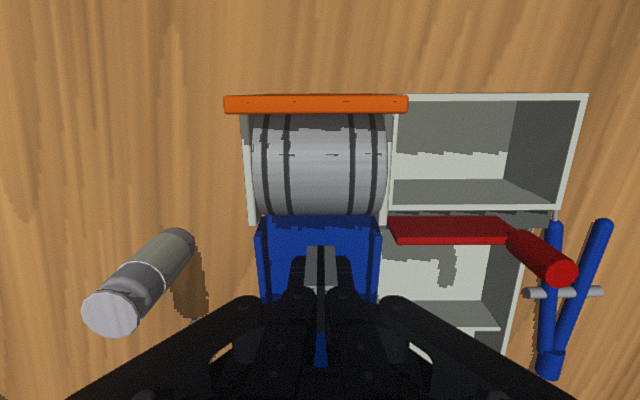

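The sharpener sits in the bay against the stop (320,160) and the door is open at (450,230). Now I'll shut the door from the +x side of the knob.

```bash
python3 - <<'E'
from h import *
r.move_linear(C(1,10,65),vel=.1);r.move_linear(C(1,10,125),vel=.2);r.move_linear(C(119,58,125),vel=.2)
r.move_linear(C(119,58,80),vel=.15);print(inC().round(1),F().round(1),r.current_t())
r.move_linear(C(55,58,80),vel=.08)
for x in list(range(51,46,-2))+list(range(46,36,-1)):
    r.move_linear(C(x,58,80),vel=.06); f=F(); print(x,inC().round(1)[0],f.round(1))
    if abs(f[0])>6: break
r.move_linear(C(60,58,80),vel=.1);r.move_linear(C(60,58,130),vel=.2);r.move_to(C(40,-20,280),Q)
r.sleep(.3)
im=wsnap('w6.png')
hsv=cv2.cvtColor(im['pixels'],cv2.COLOR_RGB2HSV);H,S,V=[hsv[...,i].astype(int) for i in range(3)]
v,u=np.where(((H<4)|(H>174))&(S>150)&(V>60)&(im['depth']>0));P=world(im,u,v)-O;P=np.stack([P@EX,P@EY,P[:,2]],-1)*1e3
P=P[abs(P[:,1]-58)<20]
n=P[(P[:,2]>92)&(P[:,2]<104)];print('knob',len(n),n.min(0),n.max(0))
p=P[(P[:,2]>66)&(P[:,2]<80)];print('panel',p.min(0),p.max(0))
v,u=np.mgrid[0:400,0:640];v=v.ravel();u=u.ravel();P=world(im,u,v)-O;P=np.stack([P@EX,P@EY,P[:,2]],-1)*1e3
k=(abs(P[:,0])<24)&(P[:,1]>68)&(P[:,1]<109)&(P[:,2]>70)&(P[:,2]<90);d=P[k];print('drum top',len(d),d[d[:,2]>np.percentile(d[:,2],70)].mean(0),d.min(0),d.max(0))
print(r.current_t())
E
```

```text
[118.7  57.8  80.3] [-0.   0.1 -0.2] 24.4333
51 50.8 [-0.4 -0.3 -0.7]
49 48.9 [-0.2 -0.5  0.5]
47 46.8 [1.2 0.1 0.3]
46 46.0 [ 1.2 -1.3 -1.1]
45 44.9 [-0.   0.1  0.2]
44 43.9 [0.3 0.1 0.3]
43 43.2 [ 2.5  0.  -1.5]
42 43.0 [ 5.5 -0.1 -3.3]
41 42.8 [10.  -0.2 -5.4]
knob 124 [17.62844501 51.8968831  94.21979968] [ 28.93685048  62.77044674 100.42473918]
panel [-28.38008875  55.85093955  70.62584153] [14.89822205 58.88259538 74.20109891]
drum top 2071 [7.59742793e-02 8.94460627e+01 8.25104963e+01] [-23.99555108  69.44976801  70.01570211] [ 23.99165763 108.98750437  84.76953762]
29.4417
```

View pics/w6.png

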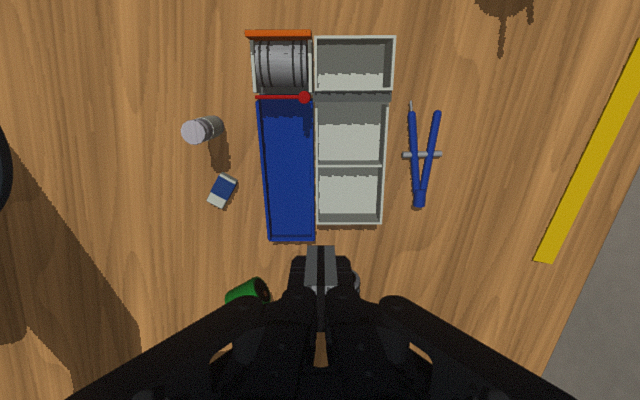

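The picture shows the door shut across the gutter (283,98) with the sharpener behind it against the stop (282,63). The eraser, glue stick and compass are where they were. Handing in.

```bash
python3 -c "
from h import *
print(r.current_t(),F().round(1)); r.hand_in()"
```

```text
29.4417 [ 0.2 -0.3  0.1]
the job is handed in; nothing more can be done
```

The sharpener is in the bay against the orange stop and the red door is shut behind it. I handed the job in at 29.4 s, with the arm clear and about 0 N on the wrist. I opened the door by its knob to the hard stop, pushed the sharpener up the gutter and over the crest, then pushed the door back to its shut stop.

**Last checks:**
- **Door:** The knob measured at caddy x ≈ 23.3 mm, against 24 when shut. The shut stop was felt at 10 N.
- **Sharpener:** Its top measured at about (0, 89, 83) mm, which fits the seat at (0, 90, 60.5) plus its 22 mm radius.
- **Other things:** The glue stick, eraser and compass looked untouched in the last picture. I did not measure them or check the rest again.

**What disagreed:** `r.finger_overhang` reads +22 mm, but the wrist images put the fingertips about 23 mm behind the TCP. Because of that, my first door push passed above the knob without touching anything. I used the measured value from then on, and contact with the knob confirmed it.

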